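Change trays at the phone repair bench

ROBOT

A 6-joint arm with a two-finger parallel gripper is mounted at the origin on the work surface. World frame = base frame: x ahead of the robot, y to its left, z up, the work surface at z = 0. Lengths are in m, angles in degrees, forces in N, time in s.
With the tool pointing down it reaches from about 0.4 to 0.825 m from the base axis. Payload 7 kg.
Tool frame: the origin (TCP) lies at the very end of the fingers, on their centre line; the grasp point (between the pads) lies behind it (r.grasp_offset is the z of the grasp point in the tool frame, in m); z points along the fingers, y is the direction in which the jaws open and shut (so a half turn about z gives the same grasp; the last joint's range is limited). The gripper opens to 88 mm and grips with 3 to 60 N. Pads are 19 mm wide; open, the fingers measure 130 mm over their backs; the gripper's body (78 mm by 193 mm) begins 47 mm behind the grasp point.
Start: joints at [89.96, 20.546, 0.682, 0, -70.136, -16.507], TCP at [0.192, 0.647, 0.227] pointing down, gripper open.
Joint ranges: [-176.03, 176.03], [-82.01, 121.73], [-58.28, 71.71], [-173.87, 95.51], [-174.79, -0.11], [-173.66, 173.66]. Speed limits (degrees/s): [136.94, 136.94, 172.46, 180, 180, 180].

INTERFACE

Orientations are given as [roll, pitch, yaw] about the fixed x, y, z axes, in that order (R = Rz(yaw) Ry(pitch) Rx(roll)).
In Python, from plant import r gives the robot as it stands. The module is installed in compiled form; this text tells all that it offers.
- The arm moves only by the tool servo_tool, never from a script. Its argument "targets" is a list of rows, each an object of numbers: "dx", "dy", "dz": the shift along the world's x, y, z in cm; "spin": the turn about the world's z in rad; "grip": the opening in per cent of the stroke, from 0 (shut) to 100 (fully open). A call has exactly 10 rows; each row is the pose to reach, as a shift and turn from the pose commanded when the call began; what a row does not reach only later rows make up. A row lasts 1/12 s, in which the tool goes at most 41.7 mm and 7.16 degrees, less where a joint would pass 70% of its speed; a pose out of reach is approached as far as the arm can. A call with a gripper value outside its range is refused whole. The fingers move at their own pace and stop on an object; "squeeze" is the grip in N (left out, the last holds). Time passes only in rows, so rows that repeat a pose let the fingers close, or fill a call up. It gives the time, the measured TCP pose, the force and the opening at its end, in the units of the state.
- r.get_state(): the state, without advancing time (a new reading comes with each control period).
- r.capture(name): name is "scene" or "top"; returns the picture (384x512x3 uint8, blue, green, red); there is no depth.
- r.get_calibration(name): a dict with "K" (3x3 intrinsics, pixels), "extrinsics" (4x4, takes a point from camera to world coordinates). Camera axes: x right, y down, z forward; pixel columns grow to the right and rows downward; lengths in m; the calibration is good to about 2 mm. A picture is of the moment at which its call begins. get_calibration takes no time and is no camera call.
- r.close_job(): hands the job in, once; it reports no verdict.
Trained networks look in the newest picture that a camera, given by its name, has taken for a name from the list of things; names that differ only in an ending like _2 or _b are one class to them, and where a whole thing is asked for, a point or a joint stands for the part that bears it (a point fixed in the world has none). Each returns a list of dicts, best first, with "p" (0 to 1); they miss things now and then, are a little off and sometimes report something else, mostly with a low value. They report only what shows in the picture. A call takes as long as a camera call.
- r.cut_out(name, camera): "mask" (384x512 bool, what is visible of it) and "extent" ([left, top, right, bottom] in pixels, round what is visible of it).
The state is a dict: "time_s": time; "joints": joint angles; "qd": joint speeds; "joint_torque": joint torques, N m; "tcp_pos": TCP position; "eef_rot": TCP orientation; "contact_force": force on the tool from outside, world axes, zero at the start; "moment": the same for the moment, N m; "gripper_width": finger opening in m.
Only numpy, scipy, OpenCV 4.12 (cv2) and the standard library are available. Lean on these libraries where they do the work, as an engineer would, in place of code of your own. Each camera call takes 0.05 s, during which the arm holds its last target. There are 200 camera calls.

TASK

The empty red parts tray has been left standing open: push it fully shut first. Then hook the lip of the yellow tray from behind and draw that tray all the way out to its stop, so that the battery lying in it can be reached. Leave the battery lying in its tray, the green tray shut, and everything else on the bench where it is.

Things in the scene. Friction and masses are not known exactly. Their poses are not given: they have to be found in the camera images.
- yellow_tray (a joint): Slide of the yellow tray in m: 0 shut on its back stop, grows as it comes out towards the robot (along -x of yellow_lip), 0.100 out on its front stop. No spring or catch: about 2 N of drag, it stays where left. Start: 0 to 0.012.
- yellow_lip (a point): Middle of the top inner edge of the yellow tray's lip, 44 mm over the bench; moves with the tray. x points into the case (shutting), y along the lip, z up. The lip's upright hooking face is at x = 0, 100 mm wide, wall 6 mm thick; behind it an open finger well, floor 30 mm below this point, runs to a bay wall 16 mm high at x = 53 mm. Outside, it slopes down to the toe (see the units).
- yellow_unit: Fixed tray unit of the yellow tray: grey case 150 long (x) x 104 wide x 55 mm high, clear roof. Origin: centre of its underside; x points away from the robot. The case front is 50 mm behind the lip when shut. The lip's outside slopes at 45 deg down to a toe, whose upright face is 35 mm in front of yellow_lip, 8 to 14 mm over the bench: push there to shut it.
- red_tray (a joint): Slide of the red tray in m: 0 shut on its back stop, grows as it comes out towards the robot (along -x of red_lip), 0.100 out on its front stop. No spring or catch: about 2 N of drag, it stays where left. Start: 0.05 to 0.085 (standing open).
- red_lip (a point): Middle of the top inner edge of the red tray's lip, 44 mm over the bench; moves with the tray. x points into the case (shutting), y along the lip, z up. The lip's upright hooking face is at x = 0, 100 mm wide, wall 6 mm thick; behind it an open finger well, floor 30 mm below this point, runs to a bay wall 16 mm high at x = 53 mm. Outside, it slopes down to the toe (see the units).
- red_unit: Fixed tray unit of the red tray: grey case 150 long (x) x 104 wide x 55 mm high, clear roof. Origin: centre of its underside; x points away from the robot. The case front is 50 mm behind the lip when shut. The lip's outside slopes at 45 deg down to a toe, whose upright face is 35 mm in front of red_lip, 8 to 14 mm over the bench: push there to shut it.
- green_tray (a joint): Slide of the green tray in m: 0 shut on its back stop, grows as it comes out towards the robot (along -x of green_lip), 0.100 out on its front stop. No spring or catch: about 2 N of drag, it stays where left. Start: 0.
- green_lip (a point): Middle of the top inner edge of the green tray's lip, 44 mm over the bench; moves with the tray. x points into the case (shutting), y along the lip, z up. The lip's upright hooking face is at x = 0, 100 mm wide, wall 6 mm thick; behind it an open finger well, floor 30 mm below this point, runs to a bay wall 16 mm high at x = 53 mm. Outside, it slopes down to the toe (see the units).
- green_unit: Fixed tray unit of the green tray: grey case 150 long (x) x 104 wide x 55 mm high, clear roof. Origin: centre of its underside; x points away from the robot. The case front is 50 mm behind the lip when shut. The lip's outside slopes at 45 deg down to a toe, whose upright face is 35 mm in front of green_lip, 8 to 14 mm over the bench: push there to shut it.
- battery: Loose black phone battery with a pale label, 62 x 40 x 6 mm, lying flat in the bay of the yellow tray (floor 14 mm over the bench). Origin: centre of its underside; x along its length.
- phone: Loose dark phone lying flat, 72 x 146 x 8 mm. Origin: centre of its underside. A bystander.
- screwdriver: Loose screwdriver lying on the bench, 160 mm long along its x, handle to -x. Origin: underside. A bystander.
- flux_jar: Loose small amber jar with a white cap, 40 mm across, 45 mm high. Origin: centre of its underside. A bystander.
- solvent_can: Loose steel can with yellow band, 64 mm across, 140 mm high. Origin: centre of its underside. A bystander.
- cleaner_bottle: Loose blue bottle with orange cap, 66 mm across, 190 mm high. Origin: centre of its underside. A bystander.
- parts_cup: Loose white cup, 70 mm across, 60 mm high. Origin: centre of its underside. A bystander.
- pliers: Loose small pliers with green handles lying on the bench, 135 mm long along its x, 50 mm wide, 12 mm high. Origin: underside. A bystander.

How it is judged (in metres and radians):
On the way, in this order (a step that is already met when the one before it is completed fails the run):
1. the red tray is pushed fully shut while the yellow tray is still in (value of joint red_tray below 0.006 m and value of joint yellow_tray below 0.03 m), for 0.2 s.
2. the yellow tray is drawn out to its stop (value of joint yellow_tray above 0.092 m and value of joint red_tray below 0.01 m), for 0.2 s.
At the end, for the whole second after the job is handed in: The yellow tray is out by more than 92 of its 100 mm and at rest, the red tray is within 10 mm of shut (it came within 6 mm when pushed), the green tray within 8 mm of shut, and the battery lies flat and still in the yellow tray's bay (all of step 2 and value of joint green_tray below 0.008 m and height (world z) of battery between 0.01 and 0.022 m and x of battery in the frame of yellow_lip between 0.055 and 0.19 m and y of battery in the frame of yellow_lip between -0.04 and 0.04 m and linear speed of battery below 0.02 m/s and velocity of joint yellow_tray between -0.01 and 0.01 m/s); the robot touches nothing.
It fails at once if the battery is lifted or thrown up from the floor of its tray (height (world z) of battery above 0.035 m).
It fails at once if the green tray is opened by more than 8 mm (value of joint green_tray above 0.008 m).
It fails at once if a bystander is moved by more than 20 mm (distance of any of phone, screwdriver, flux_jar, solvent_can, cleaner_bottle, parts_cup, pliers from where it was at the start of the episode above 0.02 m).
It also fails if it takes over 53 s, if anything falls off the work surface, if the arm or the gripper's body presses on something with over 40 N, if the wrist force passes 120 N, or if a joint passes its speed limit or range.

## Working session

There is one attempt and no reset: what is moved stays moved. The work goes in short steps, Python scripts to look and compute and a tool call to move; the robot and the scene stay as the last step left them, time stands still between calls to the robot, and variables do not carry over. Pictures are saved under pics/ and viewed, about 8 in all and at most 12, crops included, and the job is handed in when it is done.

Besides the shell and the picture viewer there is one more tool, called after ">>>" by a JSON object that holds its "api" and its "payload". servo_tool: Moves the arm, as the interface text tells. Its arguments: {"type":"object","properties":{"targets":{"type":"array"},"squeeze":{"type":"number"}},"required":["targets"]}

```bash
mkdir -p pics; python3 - <<'E'
from plant import r
import cv2,numpy as np
print(r.get_state(), r.grasp_offset)
for c in("scene","top"):
    cv2.imwrite(f"pics/{c}0.png",r.capture(c)); k=r.get_calibration(c); print(c,k["K"].tolist(),k["extrinsics"].round(4).tolist())
    for n in("yellow_lip","red_lip","green_lip","yellow_unit","red_unit","battery"):
        print(n,[(round(d["p"],2),d["extent"]) for d in r.cut_out(n,c)][:3])
E
```

```text
{'time_s': 0.0, 'joints': array([ 8.99578996e+01,  2.05885529e+01,  6.34516432e-01, -2.19910398e-02,
       -7.01336358e+01, -1.65065211e+01]), 'qd': array([-0.11231835, -0.00535387,  0.07126929, -0.05121248,  0.03491144,
        0.07978065]), 'joint_torque': array([ 1.37433013e-03, -5.82713664e+01,  2.93049073e+01,  6.99698567e+00,
        6.95427079e-03, -1.62337628e-04]), 'tcp_pos': array([0.19213868, 0.64657939, 0.22565496]), 'eef_rot': array([ 1.79910067e+02, -5.09126284e-03, -1.65561065e+01]), 'contact_force': array([-0.56587253,  0.21918568, -0.37563383]), 'moment': array([-0.03229053, -0.01594314,  0.03975689]), 'gripper_width': 0.08742390472442245} -0.0188
scene [[430.12390059651733, 0.0, 244.4296008368244], [0.0, 430.12390059651733, 193.15108179123814], [0.0, 0.0, 1.0]] [[0.457, 0.6927, -0.5579, 1.2757], [0.8894, -0.3656, 0.2746, -0.3257], [-0.0138, -0.6217, -0.7832, 1.0987], [0.0, 0.0, 0.0, 1.0]]
yellow_lip [(0.61, [107.4, 246.1, 132.4, 273.3])]
red_lip [(0.66, [164.5, 217.6, 200.6, 255.2]), (0.16, [327.8, 138.3, 355.3, 181.5])]
green_lip [(0.61, [285.3, 191.9, 322.3, 217.7])]
yellow_unit [(0.66, [225.2, 209.3, 290.2, 291.1])]
red_unit [(0.92, [165.4, 214.0, 231.4, 304.4])]
battery []
top [[408.34976294500706, 0.0, 254.76290282030817], [0.0, 408.34976294500706, 186.70005482808077], [0.0, 0.0, 1.0]] [[0.0138, -0.9906, 0.1359, 0.3879], [-0.9996, -0.0167, -0.0206, 0.0574], [0.0226, -0.1356, -0.9905, 1.32], [0.0, 0.0, 0.0, 1.0]]
yellow_lip []
red_lip [(0.88, [306.5, 163.8, 335.5, 209.1])]
green_lip [(0.86, [187.9, 149.3, 220.4, 177.9]), (0.61, [357.4, 136.7, 374.2, 151.3])]
yellow_unit [(0.81, [249.2, 107.2, 289.8, 184.1])]
red_unit [(0.65, [304.1, 115.6, 343.3, 210.5]), (0.31, [185.9, 102.0, 228.9, 180.7])]
battery []
```

```bash
python3 -c "
import cv2,numpy as np
a=cv2.imread('pics/top0.png');cv2.imwrite('pics/top0b.png',cv2.resize(a,(800,600),interpolation=cv2.INTER_CUBIC))"
```

```text
(no output)
```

View pics/top0b.png

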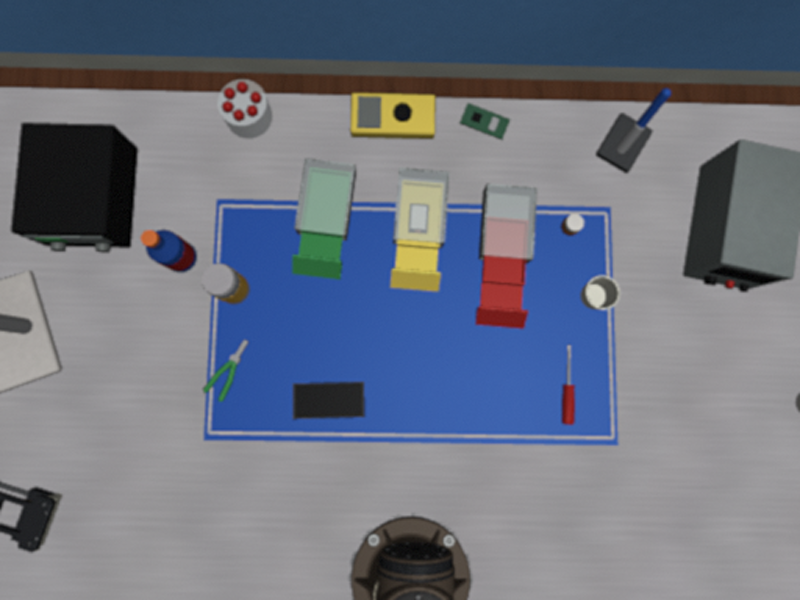

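View pics/scene0.png

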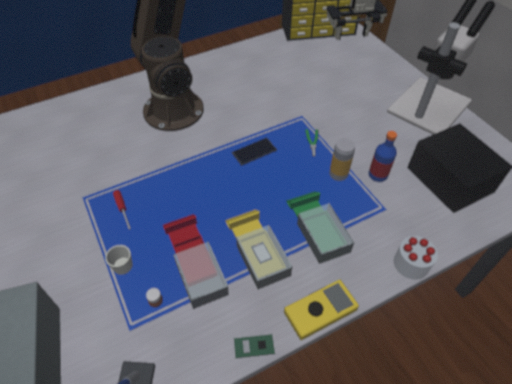

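The top view (800×600) shows the green, yellow and red units at columns 325, 418 and 508. The red tray is out, with its lip band at about (502,317). The yellow lip is at (416,280), and the battery shows through the roof. The screwdriver is at (568,385), clear of the red tray's path. Next I'll zoom in for accurate edges.

```bash
cat > h.py <<'E'
import numpy as np
from plant import r
def bp(c,u,v,z):
    k=r.get_calibration(c); E=k["extrinsics"]; d=E[:3,:3]@np.linalg.inv(k["K"])@[u,v,1]; o=E[:3,3]
    return o+d*(z-o[2])/d[2]
def pr(c,P):
    k=r.get_calibration(c); p=np.linalg.inv(k["extrinsics"])@np.append(P,1); q=k["K"]@p[:3]; return q[:2]/q[2]
E
python3 - <<'E'
import cv2
a=cv2.imread('pics/top0.png')[100:220,180:360]
b=cv2.resize(a,(792,528),interpolation=cv2.INTER_CUBIC)
cv2.imwrite('pics/crop.png',b)  # scale 4.4
E
```

```text
(no output)
```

View pics/crop.png

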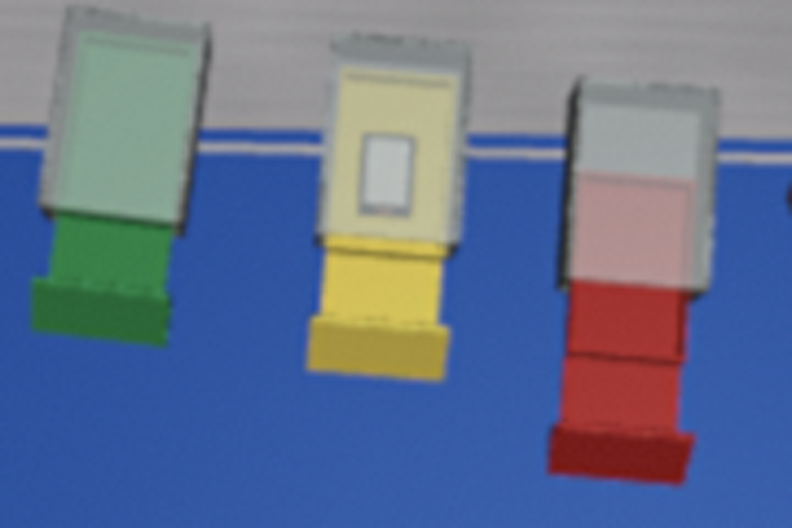

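The crop shows the yellow lip's top edge at (313,318)–(449,328) and its toe edge at (306,371)–(445,381). The red top edge is at (556,427)–(694,436) and its toe at (548,473)–(685,484).

```bash
python3 - <<'E'
from h import *
S={'yellow':dict(top=[(313,318),(449,328)],toe=[(306,371),(445,381)],casef=[(320,239),(458,250)],caseb=[(333,45),(470,48)]),
'red':dict(top=[(556,427),(694,436)],toe=[(548,473),(685,484)],casef=[(566,283),(708,293)],caseb=[(577,84),(720,92)]),
'green':dict(top=[(34,278),(170,292)],toe=[(31,330),(166,345)],casef=[(45,211),(183,226)],caseb=[(68,10),(210,28)])}
Z=dict(top=.044,toe=.012,casef=.055,caseb=.055)
for n,d in S.items():
    for k,v in d.items():
        a,b=[bp("top",180+X/4.4-.4,100+Y/4.4-.4,Z[k]) for X,Y in v]
        m=(a+b)/2; e=a-b
        print(n,k,a[:2].round(4),b[:2].round(4),'mid',m[:2].round(4),'w',np.linalg.norm(e).round(4),'yaw',np.degrees(np.arctan2(-e[0],e[1])).round(1))
E
```

```text
yellow top [0.6102 0.0444] [ 0.6046 -0.0538] mid [ 0.6074 -0.0047] w 0.0983 yaw -3.3
yellow toe [0.5762 0.0486] [ 0.5705 -0.0538] mid [ 0.5733 -0.0026] w 0.1026 yaw -3.2
yellow casef [0.666  0.0403] [ 0.6597 -0.0591] mid [ 0.6628 -0.0094] w 0.0996 yaw -3.6
yellow caseb [0.8106 0.0329] [ 0.8104 -0.0672] mid [ 0.8105 -0.0172] w 0.1002 yaw -0.1
red top [ 0.5341 -0.131 ] [ 0.5292 -0.2302] mid [ 0.5316 -0.1806] w 0.0994 yaw -2.8
red toe [ 0.5038 -0.1297] [ 0.4973 -0.2303] mid [ 0.5005 -0.18  ] w 0.1008 yaw -3.7
red casef [ 0.637  -0.1369] [ 0.6316 -0.2393] mid [ 0.6343 -0.1881] w 0.1026 yaw -3.0
red caseb [ 0.7849 -0.1455] [ 0.781  -0.2503] mid [ 0.783  -0.1979] w 0.1049 yaw -2.1
green top [0.6359 0.2457] [0.6274 0.1477] mid [0.6316 0.1967] w 0.0984 yaw -4.9
green toe [0.6032 0.2512] [0.5937 0.1518] mid [0.5984 0.2015] w 0.0998 yaw -5.4
green casef [0.6828 0.2379] [0.6736 0.1388] mid [0.6782 0.1884] w 0.0995 yaw -5.3
green caseb [0.8329 0.2265] [0.8215 0.1228] mid [0.8272 0.1747] w 0.1043 yaw -6.3
```

The red tray is out about 50 mm, with its toe face at x≈0.50, y≈-0.18 and the unit's yaw at about -3.3°. The yellow lip is at about (0.609,-0.005). The widths come out near the given 100–104 mm. I'll move the arm over with the fingers closed.

>>> {"api": "servo_tool", "payload": {"targets": [{"dx": 1, "dy": -1.5, "dz": 0.5, "spin": 0.03, "grip": 0}, {"dx": 3, "dy": -4, "dz": 1, "spin": 0.06, "grip": 0}, {"dx": 5, "dy": -7.5, "dz": 1.5, "spin": 0.1, "grip": 0}, {"dx": 7, "dy": -11, "dz": 2, "spin": 0.14, "grip": 0}, {"dx": 9, "dy": -14.5, "dz": 2, "spin": 0.18, "grip": 0}, {"dx": 11, "dy": -18, "dz": 2, "spin": 0.21, "grip": 0}, {"dx": 13, "dy": -21.5, "dz": 2, "spin": 0.23, "grip": 0}, {"dx": 15, "dy": -25, "dz": 2, "spin": 0.23, "grip": 0}, {"dx": 17, "dy": -28, "dz": 2, "spin": 0.23, "grip": 0}, {"dx": 19, "dy": -31, "dz": 2, "spin": 0.23, "grip": 0}], "squeeze": 20}}

```text
time_s: 1.53
tcp_pos: [0.3828, 0.3352, 0.2471]
eef_rot: [-179.9, -0.0, -3.4]
contact_force: [-0.2, 0.8, 0.1]
gripper_width: 0.0269
```

>>> {"api": "servo_tool", "payload": {"targets": [{"dx": 1, "dy": -3.5, "dz": 0, "grip": 0}, {"dx": 2, "dy": -7, "dz": 0, "grip": 0}, {"dx": 3, "dy": -11, "dz": 0, "grip": 0}, {"dx": 4, "dy": -15, "dz": 0, "grip": 0}, {"dx": 5, "dy": -19, "dz": 0, "grip": 0}, {"dx": 6, "dy": -23, "dz": 0, "grip": 0}, {"dx": 7, "dy": -27, "dz": 0, "grip": 0}, {"dx": 7, "dy": -31, "dz": 0, "grip": 0}, {"dx": 7, "dy": -35, "dz": -1, "grip": 0}, {"dx": 7, "dy": -39, "dz": -2, "grip": 0}]}}

```text
validation failed for argument at $.ta...
```

>>> {"api": "servo_tool", "payload": {"targets": [{"dx": 0, "dy": -4, "dz": -2, "grip": 0}, {"dx": 0, "dy": -8, "dz": -4, "grip": 0}, {"dx": 0, "dy": -11, "dz": -7, "grip": 0}, {"dx": 0, "dy": -12.7, "dz": -10, "grip": 0}, {"dx": 0, "dy": -12.7, "dz": -13, "grip": 0}, {"dx": 0, "dy": -12.7, "dz": -16, "grip": 0}, {"dx": 0, "dy": -12.7, "dz": -18, "grip": 0}, {"dx": 0, "dy": -12.7, "dz": -19, "grip": 0}, {"dx": 0, "dy": -12.7, "dz": -19, "grip": 0}, {"dx": 0, "dy": -12.7, "dz": -19, "grip": 0}]}}

```text
validation failed for argument at $.ta...
```

>>> {"api": "servo_tool", "payload": {"targets": [{"dx": 1, "dy": -3.5, "dz": 0, "spin": 0, "grip": 0}, {"dx": 2, "dy": -7, "dz": 0, "spin": 0, "grip": 0}, {"dx": 3, "dy": -11, "dz": 0, "spin": 0, "grip": 0}, {"dx": 4, "dy": -15, "dz": 0, "spin": 0, "grip": 0}, {"dx": 5, "dy": -19, "dz": 0, "spin": 0, "grip": 0}, {"dx": 6, "dy": -23, "dz": 0, "spin": 0, "grip": 0}, {"dx": 7, "dy": -27, "dz": 0, "spin": 0, "grip": 0}, {"dx": 7, "dy": -31, "dz": 0, "spin": 0, "grip": 0}, {"dx": 7, "dy": -35, "dz": -1, "spin": 0, "grip": 0}, {"dx": 7, "dy": -39, "dz": -2, "spin": 0, "grip": 0}]}}

```text
time_s: 2.37
tcp_pos: [0.4524, -0.0548, 0.2272]
eef_rot: [-180.0, -0.1, -3.4]
contact_force: [0.6, 0.4, -0.7]
gripper_width: 0.0004
```

>>> {"api": "servo_tool", "payload": {"targets": [{"dx": 0, "dy": -4, "dz": -1, "spin": 0, "grip": 0}, {"dx": 0, "dy": -8, "dz": -3, "spin": 0, "grip": 0}, {"dx": 0, "dy": -11, "dz": -6, "spin": 0, "grip": 0}, {"dx": 0, "dy": -12.6, "dz": -9.5, "spin": 0, "grip": 0}, {"dx": 0, "dy": -12.6, "dz": -13, "spin": 0, "grip": 0}, {"dx": 0, "dy": -12.6, "dz": -16.5, "spin": 0, "grip": 0}, {"dx": 0, "dy": -12.6, "dz": -19, "spin": 0, "grip": 0}, {"dx": 0, "dy": -12.6, "dz": -21, "spin": 0, "grip": 0}, {"dx": 0, "dy": -12.6, "dz": -21.8, "spin": 0, "grip": 0}, {"dx": 0, "dy": -12.6, "dz": -21.8, "spin": 0, "grip": 0}]}}

```text
time_s: 3.2
tcp_pos: [0.451, -0.179, 0.007]
eef_rot: [180.0, 0.2, -3.4]
contact_force: [-0.1, -0.4, 0.6]
gripper_width: 0.0006
```

>>> {"api": "servo_tool", "payload": {"targets": [{"dx": 1, "dy": -0.05, "dz": 0.1, "spin": 0, "grip": 0}, {"dx": 2, "dy": -0.1, "dz": 0.1, "spin": 0, "grip": 0}, {"dx": 3, "dy": -0.15, "dz": 0.1, "spin": 0, "grip": 0}, {"dx": 3.6, "dy": -0.2, "dz": 0.1, "spin": 0, "grip": 0}, {"dx": 4.2, "dy": -0.25, "dz": 0.1, "spin": 0, "grip": 0}, {"dx": 4.8, "dy": -0.3, "dz": 0.1, "spin": 0, "grip": 0}, {"dx": 5.4, "dy": -0.3, "dz": 0.1, "spin": 0, "grip": 0}, {"dx": 6, "dy": -0.35, "dz": 0.1, "spin": 0, "grip": 0}, {"dx": 6.6, "dy": -0.4, "dz": 0.1, "spin": 0, "grip": 0}, {"dx": 7.2, "dy": -0.4, "dz": 0.1, "spin": 0, "grip": 0}]}}

```text
time_s: 4.03
tcp_pos: [0.5247, -0.1832, 0.0096]
eef_rot: [180.0, 0.0, -3.4]
contact_force: [-2.7, -1.0, 1.6]
gripper_width: 0.0004
```

>>> {"api": "servo_tool", "payload": {"targets": [{"dx": 0.3, "dy": 0, "dz": -0.05, "spin": 0, "grip": 0}, {"dx": 0.6, "dy": 0, "dz": -0.05, "spin": 0, "grip": 0}, {"dx": 0.9, "dy": -0.05, "dz": -0.05, "spin": 0, "grip": 0}, {"dx": 1.1, "dy": -0.05, "dz": -0.05, "spin": 0, "grip": 0}, {"dx": 1.3, "dy": -0.05, "dz": -0.05, "spin": 0, "grip": 0}, {"dx": 1.4, "dy": -0.05, "dz": -0.05, "spin": 0, "grip": 0}, {"dx": 1.5, "dy": -0.1, "dz": -0.05, "spin": 0, "grip": 0}, {"dx": 1.6, "dy": -0.1, "dz": -0.05, "spin": 0, "grip": 0}, {"dx": 1.7, "dy": -0.1, "dz": -0.05, "spin": 0, "grip": 0}, {"dx": 1.8, "dy": -0.1, "dz": -0.05, "spin": 0, "grip": 0}]}}

```text
time_s: 4.87
tcp_pos: [0.5396, -0.1839, 0.0086]
eef_rot: [-180.0, 0.3, -3.4]
contact_force: [-9.9, 1.0, 6.1]
gripper_width: -0.0
```

>>> {"api": "servo_tool", "payload": {"targets": [{"dx": 0.1, "dy": 0, "dz": 0, "spin": 0, "grip": 0}, {"dx": 0.1, "dy": 0, "dz": 0, "spin": 0, "grip": 0}, {"dx": 0.2, "dy": 0, "dz": 0, "spin": 0, "grip": 0}, {"dx": 0.2, "dy": 0, "dz": 0, "spin": 0, "grip": 0}, {"dx": 0.2, "dy": 0, "dz": 0, "spin": 0, "grip": 0}, {"dx": 0.2, "dy": 0, "dz": 0, "spin": 0, "grip": 0}, {"dx": 0.2, "dy": 0, "dz": 0, "spin": 0, "grip": 0}, {"dx": 0.2, "dy": 0, "dz": 0, "spin": 0, "grip": 0}, {"dx": 0.2, "dy": 0, "dz": 0, "spin": 0, "grip": 0}, {"dx": 0.2, "dy": 0, "dz": 0, "spin": 0, "grip": 0}]}}

```text
time_s: 5.7
tcp_pos: [0.5397, -0.1839, 0.0085]
eef_rot: [-180.0, 0.4, -3.4]
contact_force: [-13.4, 2.6, 9.0]
gripper_width: 0.0001
```

The red tray is on its back stop: the tool didn't advance as the force rose to 13 N. I'll back off and rise.

>>> {"api": "servo_tool", "payload": {"targets": [{"dx": -1, "dy": 0, "dz": 0, "spin": 0, "grip": 0}, {"dx": -3, "dy": 0, "dz": 0, "spin": 0, "grip": 0}, {"dx": -6, "dy": 0, "dz": 1, "spin": 0, "grip": 0}, {"dx": -7, "dy": 0, "dz": 4, "spin": 0, "grip": 0}, {"dx": -7, "dy": 1, "dz": 8, "spin": 0, "grip": 0}, {"dx": -7, "dy": 4, "dz": 11, "spin": 0, "grip": 0}, {"dx": -7, "dy": 7, "dz": 13, "spin": 0, "grip": 0}, {"dx": -7, "dy": 11, "dz": 13, "spin": 0, "grip": 0}, {"dx": -7, "dy": 15, "dz": 13, "spin": 0, "grip": 0}, {"dx": -7, "dy": 17.5, "dz": 13, "spin": 0, "grip": 0}]}}

```text
time_s: 6.53
tcp_pos: [0.4754, -0.0059, 0.1405]
eef_rot: [-179.9, -0.3, -3.3]
contact_force: [1.1, -0.8, -0.8]
gripper_width: 0.0007
```

```bash
python3 - <<'E'
from h import *
import cv2
a=r.capture("scene"); t=r.capture("top")
A=cv2.resize(a[180:320,150:370],(660,420)); B=cv2.resize(t[90:230,180:360],(540,420))
cv2.imwrite("pics/s1.png",A); cv2.imwrite("pics/t1.png",B)
cv2.imwrite("pics/c1.png",cv2.resize(np.hstack([A,B]),(800,280)))
print(r.get_state()["tcp_pos"])
E
```

```text
[ 0.47560016 -0.00555712  0.14011544]
```

View pics/c1.png

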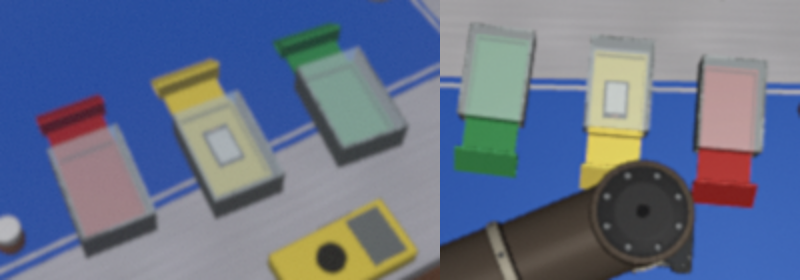

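Red now looks shut like green in both views, and the battery is still in place. Next the fingers go into the yellow well, aiming for (0.635,-0.006).

>>> {"api": "servo_tool", "payload": {"targets": [{"dx": 3, "dy": 0, "dz": 0, "spin": 0, "grip": 0}, {"dx": 7, "dy": 0, "dz": 0, "spin": 0, "grip": 0}, {"dx": 11, "dy": 0, "dz": 0, "spin": 0, "grip": 0}, {"dx": 14, "dy": -0.1, "dz": 0, "spin": 0, "grip": 0}, {"dx": 15.8, "dy": -0.1, "dz": -1, "spin": 0, "grip": 0}, {"dx": 15.8, "dy": -0.1, "dz": -4, "spin": 0, "grip": 0}, {"dx": 15.8, "dy": -0.1, "dz": -7, "spin": 0, "grip": 0}, {"dx": 15.8, "dy": -0.1, "dz": -8, "spin": 0, "grip": 0}, {"dx": 15.8, "dy": -0.1, "dz": -8, "spin": 0, "grip": 0}, {"dx": 15.8, "dy": -0.1, "dz": -8, "spin": 0, "grip": 0}]}}

```text
time_s: 7.47
tcp_pos: [0.6327, -0.0103, 0.0596]
eef_rot: [180.0, -0.0, -3.4]
contact_force: [1.2, -0.2, 0.9]
gripper_width: 0.0009
```

```bash
python3 - <<'E'
from h import *
import cv2
a=r.capture("scene")
p=r.get_state()["tcp_pos"]; print(p,pr("scene",p))
cv2.imwrite("pics/s2.png",cv2.resize(a[170:300,180:330],(750,650))[:600])
E
```

```text
[ 0.63341417 -0.01005269  0.06071765] [244.92560987 222.2013011 ]
```

View pics/s2.png

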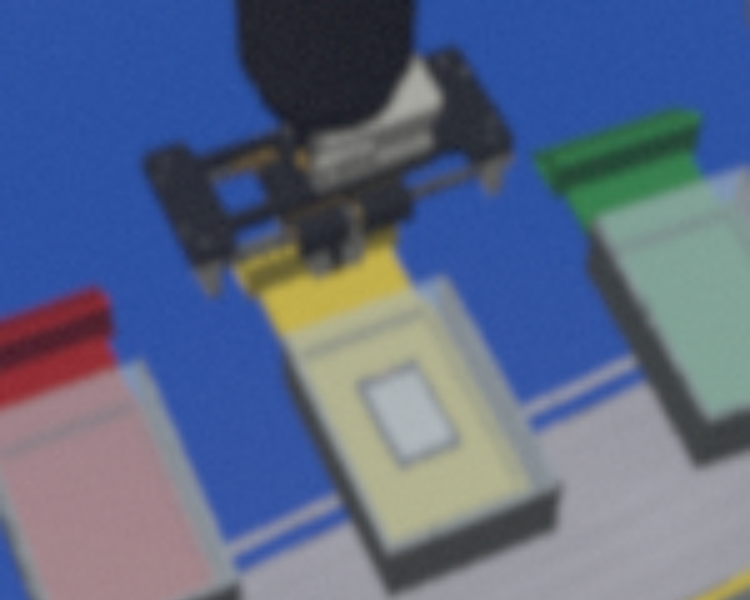

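The view shows the fingertips at about (325,260) in the crop, over the well just behind the yellow lip, with the neighbours clear. I'll go down and watch the force.

>>> {"api": "servo_tool", "payload": {"targets": [{"dx": 0.3, "dy": 0.2, "dz": -0.5, "spin": 0, "grip": 0}, {"dx": 0.3, "dy": 0.3, "dz": -1, "spin": 0, "grip": 0}, {"dx": 0.3, "dy": 0.3, "dz": -1.5, "spin": 0, "grip": 0}, {"dx": 0.3, "dy": 0.3, "dz": -2, "spin": 0, "grip": 0}, {"dx": 0.3, "dy": 0.3, "dz": -2.5, "spin": 0, "grip": 0}, {"dx": 0.3, "dy": 0.3, "dz": -3, "spin": 0, "grip": 0}, {"dx": 0.3, "dy": 0.3, "dz": -3.5, "spin": 0, "grip": 0}, {"dx": 0.3, "dy": 0.3, "dz": -3.7, "spin": 0, "grip": 0}, {"dx": 0.3, "dy": 0.3, "dz": -3.7, "spin": 0, "grip": 0}, {"dx": 0.3, "dy": 0.3, "dz": -3.7, "spin": 0, "grip": 0}]}}

```text
time_s: 8.35
tcp_pos: [0.6353, -0.007, 0.0219]
eef_rot: [180.0, 0.0, -3.4]
contact_force: [0.3, -0.6, 0.5]
gripper_width: 0.0008
```

>>> {"api": "servo_tool", "payload": {"targets": [{"dx": -0.4, "dy": 0, "dz": 0, "spin": 0, "grip": 0}, {"dx": -0.8, "dy": 0.05, "dz": 0, "spin": 0, "grip": 0}, {"dx": -1.2, "dy": 0.05, "dz": 0, "spin": 0, "grip": 0}, {"dx": -1.5, "dy": 0.1, "dz": 0, "spin": 0, "grip": 0}, {"dx": -1.8, "dy": 0.1, "dz": 0, "spin": 0, "grip": 0}, {"dx": -2.2, "dy": 0.1, "dz": 0, "spin": 0, "grip": 0}, {"dx": -2.7, "dy": 0.15, "dz": 0, "spin": 0, "grip": 0}, {"dx": -3.2, "dy": 0.2, "dz": 0, "spin": 0, "grip": 0}, {"dx": -3.7, "dy": 0.2, "dz": 0, "spin": 0, "grip": 0}, {"dx": -4.2, "dy": 0.25, "dz": 0, "spin": 0, "grip": 0}]}}

```text
time_s: 9.18
tcp_pos: [0.5931, -0.0043, 0.0223]
eef_rot: [-180.0, -0.0, -3.4]
contact_force: [3.7, -0.7, 1.4]
gripper_width: 0.0004
```

>>> {"api": "servo_tool", "payload": {"targets": [{"dx": -0.5, "dy": 0.05, "dz": 0, "spin": 0, "grip": 0}, {"dx": -1, "dy": 0.05, "dz": 0, "spin": 0, "grip": 0}, {"dx": -1.5, "dy": 0.1, "dz": 0, "spin": 0, "grip": 0}, {"dx": -2, "dy": 0.1, "dz": 0, "spin": 0, "grip": 0}, {"dx": -2.5, "dy": 0.15, "dz": 0, "spin": 0, "grip": 0}, {"dx": -3, "dy": 0.2, "dz": 0, "spin": 0, "grip": 0}, {"dx": -3.5, "dy": 0.2, "dz": 0, "spin": 0, "grip": 0}, {"dx": -4, "dy": 0.25, "dz": 0, "spin": 0, "grip": 0}, {"dx": -4.4, "dy": 0.25, "dz": 0, "spin": 0, "grip": 0}, {"dx": -4.8, "dy": 0.3, "dz": 0, "spin": 0, "grip": 0}]}}

```text
time_s: 10.02
tcp_pos: [0.5447, -0.0015, 0.022]
eef_rot: [180.0, 0.0, -3.4]
contact_force: [2.7, -1.2, 0.7]
gripper_width: 0.0004
```

>>> {"api": "servo_tool", "payload": {"targets": [{"dx": -0.3, "dy": 0, "dz": 0, "spin": 0, "grip": 0}, {"dx": -0.6, "dy": 0.05, "dz": 0, "spin": 0, "grip": 0}, {"dx": -0.9, "dy": 0.05, "dz": 0, "spin": 0, "grip": 0}, {"dx": -1.2, "dy": 0.05, "dz": 0, "spin": 0, "grip": 0}, {"dx": -1.5, "dy": 0.1, "dz": 0, "spin": 0, "grip": 0}, {"dx": -1.7, "dy": 0.1, "dz": 0, "spin": 0, "grip": 0}, {"dx": -1.9, "dy": 0.1, "dz": 0, "spin": 0, "grip": 0}, {"dx": -2.1, "dy": 0.1, "dz": 0, "spin": 0, "grip": 0}, {"dx": -2.3, "dy": 0.15, "dz": 0, "spin": 0, "grip": 0}, {"dx": -2.5, "dy": 0.15, "dz": 0, "spin": 0, "grip": 0}]}}

```text
time_s: 10.85
tcp_pos: [0.5273, 0.0007, 0.0232]
eef_rot: [-179.9, -0.7, -3.2]
contact_force: [30.4, -13.6, -21.0]
gripper_width: 0.0003
```

Force rises to 30 N at x=0.527, so that should be the front stop. I'll ease off, rise and check.

>>> {"api": "servo_tool", "payload": {"targets": [{"dx": 0.5, "dy": 0, "dz": 0, "spin": 0, "grip": 0}, {"dx": 1, "dy": -0.05, "dz": 0, "spin": 0, "grip": 0}, {"dx": 1.6, "dy": -0.1, "dz": 0, "spin": 0, "grip": 0}, {"dx": 1.8, "dy": -0.1, "dz": 0, "spin": 0, "grip": 0}, {"dx": 1.8, "dy": -0.1, "dz": 1, "spin": 0, "grip": 0}, {"dx": 1.8, "dy": -0.1, "dz": 3, "spin": 0, "grip": 0}, {"dx": 1.8, "dy": -0.1, "dz": 6, "spin": 0, "grip": 0}, {"dx": 1.8, "dy": -0.1, "dz": 9.5, "spin": 0, "grip": 0}, {"dx": 0, "dy": -0.1, "dz": 13, "spin": 0, "grip": 0}, {"dx": -3, "dy": 0, "dz": 15, "spin": 0, "grip": 0}]}}

```text
time_s: 11.68
tcp_pos: [0.4924, 0.0003, 0.176]
eef_rot: [-180.0, -0.2, -3.4]
contact_force: [0.9, 1.0, 1.3]
gripper_width: 0.0009
```

>>> {"api": "servo_tool", "payload": {"targets": [{"dx": -2, "dy": 4, "dz": 1, "spin": 0, "grip": 0}, {"dx": -3, "dy": 8, "dz": 2, "spin": 0, "grip": 0}, {"dx": -3, "dy": 12, "dz": 2, "spin": 0, "grip": 0}, {"dx": -3, "dy": 16, "dz": 2, "spin": 0, "grip": 0}, {"dx": -3, "dy": 20, "dz": 2, "spin": 0, "grip": 0}, {"dx": -3, "dy": 24, "dz": 2, "spin": 0, "grip": 0}, {"dx": -3, "dy": 26, "dz": 2, "spin": 0, "grip": 0}, {"dx": -3, "dy": 27, "dz": 2, "spin": 0, "grip": 0}, {"dx": -3, "dy": 27, "dz": 2, "spin": 0, "grip": 0}, {"dx": -3, "dy": 27, "dz": 2, "spin": 0, "grip": 0}]}}

```text
time_s: 12.52
tcp_pos: [0.4596, 0.2696, 0.1921]
eef_rot: [180.0, 0.0, -3.3]
contact_force: [0.2, -0.5, -0.0]
gripper_width: 0.0005
```

```bash
python3 - <<'E'
from h import *
import cv2
t=r.capture("top"); cv2.imwrite("pics/top2.png",t)
cv2.imwrite("pics/t2.png",cv2.resize(t[100:220,180:360],(792,528),interpolation=cv2.INTER_CUBIC))
s=r.capture("scene"); cv2.imwrite("pics/scene2.png",s)
E
```

```text
(no output)
```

View pics/t2.png

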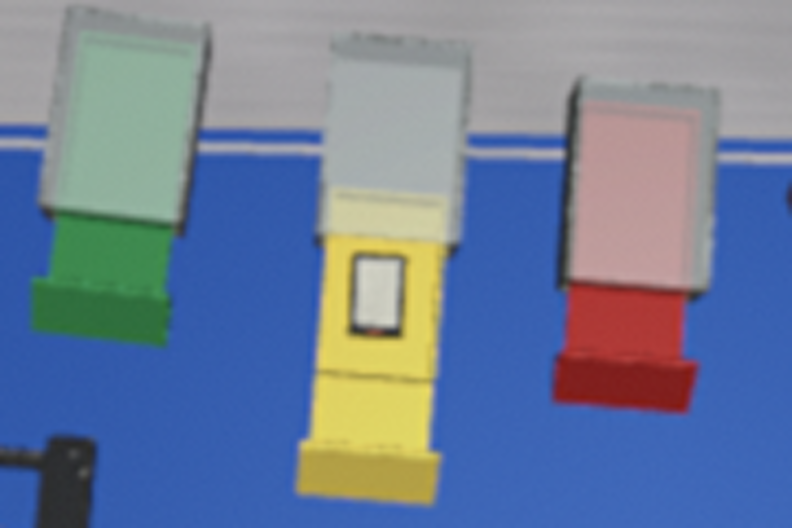

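View pics/scene2.png

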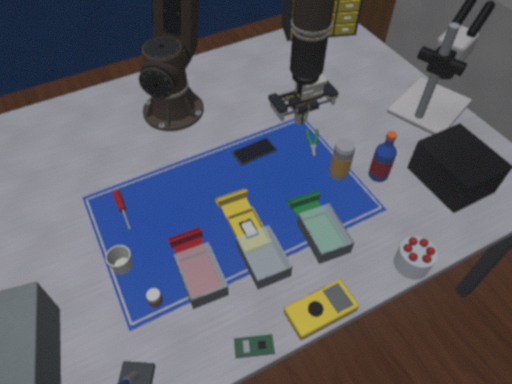

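The yellow tray is out with the battery flat in its bay at crop (378,293). Red and green are shut and the bystanders are unmoved. I'll check the slides with numbers, using green as the zero.

```bash
python3 - <<'E'
from h import *
f=lambda pts,z:np.mean([bp("top",180+X/4.4-.4,100+Y/4.4-.4,z) for X,Y in pts],axis=0)[:2]
S={'green':([(34,278),(170,292)],[(31,330),(166,345)],[(45,211),(183,226)]),
'yellow':([(301,440),(440,453)],[(296,493),(436,504)],[(320,239),(458,250)]),
'red':([(560,353),(696,363)],[(555,403),(690,412)],[(566,283),(708,293)])}
for n,(a,b,c) in S.items():
    c=f(c,.055); print(n,np.linalg.norm(c-f(a,.044)),np.linalg.norm(c-f(b,.012)))
d=f([(313,318),(449,328)],.044)-f(S['yellow'][0],.044); e=f([(306,371),(445,381)],.012)-f(S['yellow'][1],.012); print(d,e)
E
```

```text
green 0.04730977656708034 0.08083028127350866
yellow 0.14539695823407073 0.18027384520830766
red 0.04955090914423393 0.08137241264319538
[ 0.08952811 -0.0066155 ] [ 0.0902843  -0.00599521]
```

```bash
python3 -c "
from plant import r
print(r.get_state()['contact_force']); print(r.close_job())"
```

```text
[ 0.24798025 -0.10900441  0.54142472]
the job is handed in; nothing more can be done
None
```

I pushed the red tray shut, then hooked the yellow tray's lip from behind and drew it out to its stop. I handed the job in at about 12.6 s; handing in reported no verdict.

- **Red tray:** it met its back stop, with 13 N and no further travel. The final picture puts it about 0.5–2 mm from shut, measured against the green tray as zero.
- **Yellow tray:** it met its front stop, with the force jumping to about 30 N. The picture puts it about 98–99 mm out. The arm stopped about 5 mm earlier than I had estimated, which is within the error of my first lip measurement.
- **Everything else:** the battery lies flat in the yellow bay and the green tray is shut. By eye, no bystander has moved. The arm is clear, with about 0 N on the tool.

No check failed. One batch of two move calls was refused because I had left out "spin" in the rows; I sent them again with it, and the arm did not move on the refused calls.

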